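Pack the ski tuning caddy

ROBOT

A 6-joint arm with a two-finger parallel gripper is mounted at the origin on the work surface. World frame = base frame: x ahead of the robot, y to its left, z up, the work surface at z = 0. Lengths are in m, angles in rad, forces in N, time in s.
With the tool pointing down it reaches from about 0.4 to 0.825 m from the base axis. Payload 7 kg.
Tool frame: the origin (TCP) lies at the very end of the fingers, on their centre line; the grasp point (between the pads) lies 19 mm behind it; z points along the fingers, y is the line along which they close (so a half turn about z gives the same grasp; the last joint's range is limited). The gripper opens to 85 mm and grips with 20 to 120 N. Pads are 22 mm wide; open, the fingers measure 114 mm over their backs; the gripper's body (76 mm by 85 mm) begins 54 mm behind the grasp point. The pads swing forward as they close: fully open they stand 13 mm farther back than shut.
Start: joints at [-0.984, 0.359, 0.012, 0, -1.224, -0.288], TCP at [0.199, -0.645, 0.231] pointing down, gripper open.
Joint ranges: [-3.07, 3.07], [-1.43, 2.12], [-1.02, 1.25], [-3.03, 1.67], [-3.05, -0], [-3.03, 3.03]. Speed limits (rad/s): [2.39, 2.39, 3.01, 3.14, 3.14, 3.14].

INTERFACE

Orientations are given as [roll, pitch, yaw] about the fixed x, y, z axes, in that order (R = Rz(yaw) Ry(pitch) Rx(roll)).
In Python, from bench import env, grab_frame, calibration, workorder gives the robot as it stands.
- The arm moves only by the tool send_rows, never from a script. Its argument "rows" is a list of rows, each a list of 3 entries, a list of its own where there are three numbers: the turn, a rotation vector about the tool's x, y, z in degrees, then the shift along the tool's x, y, z in m, then the opening, from -1 (shut) to 1 (fully open). A call has 1 to 20 rows; each row is the pose to reach, as a shift and turn from the pose commanded when the call began, along the tool's axes at that moment; what a row does not reach only later rows make up. A row lasts 1/8 s, in which the tool goes at most 62.5 mm and 10.7 degrees, less where a joint would pass 70% of its speed; a pose out of reach is approached as far as the arm can. A call with a gripper value outside its range is refused whole. The fingers move at their own pace and stop on an object; the grip force is fixed at half the most. Time passes only in rows, so rows that repeat a pose let the fingers close. It gives the time, the measured TCP pose, the force, the opening and the grip force at its end, in the units of the state.
- env.read_state(): the state, without advancing time (a new reading comes with each control period).
- grab_frame(name): name is "side" or "top" or "wrist"; returns (picture, depth): 400x640x3 uint8, red, green, blue; 400x640 float32, m along the optical axis (not along the pixel's ray), 0 where there is no reading.
- calibration(name): a dict with "mtx" (3x3 intrinsics, pixels), "pose" (4x4, takes a point from camera to world coordinates). Camera axes: x right, y up, looking along -z (the intrinsics and any distortion apply to the point x, -y, -z); pixel columns grow to the right and rows downward; lengths in m; the calibration is good to about 2 mm. A picture is of the moment at which its call begins: read the wrist's pose just before it. calibration takes no time and is no camera call; for the wrist camera it gives the pose at the moment of the call.
- workorder.sign_off(): hands the job in; it is judged then, once.
The state is a dict: "time": time; "qpos": joint angles; "dq": joint speeds; "joint_torque": joint torques, N m; "eef_pos": TCP position; "tcp_rot": TCP orientation; "force": force on the tool from outside, world axes, zero at the start; "torque": the same for the moment, N m; "gripper_width": finger opening in m; "gripper_force": force on a finger pad.
Only numpy, scipy, OpenCV 4.12 (cv2) and the standard library are available. Lean on these libraries where they do the work, as an engineer would, in place of code of your own. Each camera call takes 0.05 s, during which the arm holds its last target. There are 200 camera calls.

TASK

Pack the grey caddy for the next ski tune. Slide the clear dust cover of the stone tray fully open, lift every stone out by its fin and put it down in the caddy's wider bay, draw both scrapers up out of the wooden rack and put them in the caddy's narrower bay, and finally slide the dust cover fully shut again. Leave the other things on the bench where they are.

Things in the scene. Friction and masses are not known exactly. Their poses are not given: they have to be found in the camera images.
- stone_tray: black tray fixed to the bench, 76 (x) x 328 (y) x 24 high, origin: centre of its underside. Four pockets in a row at y = -96, -32, 32, 96, each 52 (x) x 34 (y), 18 deep (floor 6 above the bench). At both ends (|y| 156 to 164) aluminium cheeks, up to 59 high, x = -45 to 140, carry the dust cover. A fin in its pocket reaches 48 above the bench.
- cover (a joint): clear dust cover, a plate 85 (x) x 324 (y) at 53 to 58 above the bench on the tray's cheeks, over the stones. Slides along the tray's +x: 0 = fully shut over the pockets, 0.095 m = fully open (stop), behind the tray. Nearly shut at the start. Friction about 1.5 N plus light damping; it stays where it is left.
- cover_grip (a point): centre of the cover's aluminium grip, an upright bar on the middle of the cover, 10 (tray x) x 60 (tray y) x 25 high, 56 to 81 above the bench; this point is 68.5 above the bench, over the tray's x = 0 when the cover is shut. Its axes are the tray's.
- rack: wooden rack fixed to the bench, 126 (x) x 84 (y) x 46 high, origin: centre of its underside, with two slots along x at y = 30 and -30, each 112 long, 7 wide, 26 deep (floor 20 above the bench).
- caddy: loose open grey box, 180 (x) x 265 (y) x 50 high, walls and floor 5 thick, origin: centre of its underside, about 0.8 kg. A full-height divider along x (y = -32.5 to -27.5) makes a wide bay (y -27.5 to 127.5) and a narrow bay (y -127.5 to -32.5), both 170 long in x. Tray and caddy stand on either side of the rack, and may have changed sides.
- wide_bay (a point): centre of the floor of the caddy's wide bay (155 in y, 170 in x; at caddy y = 50), for the stones; 5 above the caddy's underside, axes as the caddy's
- narrow_bay (a point): centre of the floor of the caddy's narrow bay (95 in y, 170 in x; at caddy y = -80), for the scrapers; 5 above the caddy's underside, axes as the caddy's
- stone0: whetstone in a holder, in a tray pocket at the start (3 or 4 of the four are there; an absent one reads None): block 50 (x) x 32 (y) x 18 high with an upright fin 36 (x) x 12 (y) x 24 on its middle (18 to 42 above the underside). In its pocket only the fin stands above the tray's top: grip it across its 12 mm. Origin: centre of the underside, z up through the fin. About 100 g.
- stone1: whetstone in a holder, in a tray pocket at the start (3 or 4 of the four are there; an absent one reads None): block 50 (x) x 32 (y) x 18 high with an upright fin 36 (x) x 12 (y) x 24 on its middle (18 to 42 above the underside). In its pocket only the fin stands above the tray's top: grip it across its 12 mm. Origin: centre of the underside, z up through the fin. About 100 g.
- stone2: whetstone in a holder, in a tray pocket at the start (3 or 4 of the four are there; an absent one reads None): block 50 (x) x 32 (y) x 18 high with an upright fin 36 (x) x 12 (y) x 24 on its middle (18 to 42 above the underside). In its pocket only the fin stands above the tray's top: grip it across its 12 mm. Origin: centre of the underside, z up through the fin. About 100 g.
- stone3: whetstone in a holder, in a tray pocket at the start (3 or 4 of the four are there; an absent one reads None): block 50 (x) x 32 (y) x 18 high with an upright fin 36 (x) x 12 (y) x 24 on its middle (18 to 42 above the underside). In its pocket only the fin stands above the tray's top: grip it across its 12 mm. Origin: centre of the underside, z up through the fin. About 100 g.
- scraper0: stiff white plastic wax scraper, a plain rectangle 110 (x) x 5 (y) x 60 (z), about 45 g. Origin: its centre. At the start it stands on its long edge in a slot of the rack, sunk 26 mm, its upper 34 mm free (top edge 80 above the bench); it comes free when drawn 26 mm straight up.
- scraper1: stiff white plastic wax scraper, a plain rectangle 110 (x) x 5 (y) x 60 (z), about 45 g. Origin: its centre. At the start it stands on its long edge in a slot of the rack, sunk 26 mm, its upper 34 mm free (top edge 80 above the bench); it comes free when drawn 26 mm straight up.
- cork: cork polishing block 50 x 100 x 30 (mm), loose, not part of the job; origin at its underside
- brush: brass-bristle brush block 50 x 120 x 30 (mm), loose, not part of the job; origin at its underside
- wax: yellow bar of wax 45 x 90 x 20 (mm), loose, not part of the job; origin at its underside
- tape: roll of paper tape, 90 across, 25 high (mm), loose, not part of the job; origin at its underside
- can: spray can, 56 across, 150 high, standing (mm), loose, not part of the job; origin at its underside
- driver: screwdriver, 190 long, lying (mm), loose, not part of the job; origin at its underside
- file: flat file with a wooden handle, 250 long, lying (mm), loose, not part of the job; origin at its underside
Not all that is in view belongs to the job. What is shaped like the scraper1 but blue or orange is not meant.

How it is judged:
On the way:
1. the dust cover has been slid fully open (value of joint cover above 0.085 m), for 0.2 s.
At the end, for the whole second after the job is handed in: Every stone that is there lies inside the caddy's wide bay and both scrapers inside its narrow bay (below the rim, any way up), all at rest, the caddy flat on its base, and the dust cover is shut to within 10 mm (value of joint cover below 0.01 m and x of stone0 in the frame of caddy between -0.085 and 0.085 m and y of stone0 in the frame of caddy between -0.0275 and 0.1275 m and z of each of stone0, stone1, stone2, stone3 in the frame of caddy below 0.048 m and linear speed of each of stone0, stone1, stone2, stone3, scraper0, scraper1, caddy below 0.03 m/s and x of stone1 in the frame of caddy between -0.085 and 0.085 m and y of stone1 in the frame of caddy between -0.0275 and 0.1275 m and x of stone2 in the frame of caddy between -0.085 and 0.085 m and y of stone2 in the frame of caddy between -0.0275 and 0.1275 m and x of stone3 in the frame of caddy between -0.085 and 0.085 m and y of stone3 in the frame of caddy between -0.0275 and 0.1275 m and x of scraper0 in the frame of caddy between -0.085 and 0.085 m and y of scraper0 in the frame of caddy between -0.1275 and -0.0325 m and z of each of scraper0, scraper1 in the frame of caddy below 0.047 m and x of scraper1 in the frame of caddy between -0.085 and 0.085 m and y of scraper1 in the frame of caddy between -0.1275 and -0.0325 m and angle between caddy's own z axis and vertical below 0.1 rad); the robot touches nothing.
It fails at once if one of the other things on the bench is pushed or carried more than 40 mm from its place (distance of any of cork, brush, wax, tape, can, driver, file from where it was at the start of the episode above 0.04 m).
Of stone0, stone1, stone2, stone3 only 3 to 4 are there at a start; the rules pass over those that are not, and their reading is None.
At some moment in a run one of caddy may be knocked a few centimetres aside while the robot is not near it.
Once in a run the grip may slacken for a moment while it holds something.
It also fails if it takes over 208 s, if anything falls off the work surface, if the arm or the gripper's body presses on something with over 40 N, if the wrist force passes 120 N, or if a joint passes its speed limit or range.

## Working session

There is one attempt and no reset: what is moved stays moved. The work goes in short steps, Python scripts to look and compute and a tool call to move; the robot and the scene stay as the last step left them, time stands still between calls to the robot, and variables do not carry over. Pictures are saved under pics/ and viewed, at most 14 in all, crops included, and the job is handed in when it is done.

Besides the shell and the picture viewer there is one more tool, called as name(argument=value, ...) on one line, values as JSON. send_rows: Moves the arm, as the interface text tells. Its arguments: {"type":"object","properties":{"rows":{"type":"array","items":{"type":"array"}}},"required":["rows"]}

```bash
mkdir -p pics; ls; python3 - <<'E'
from bench import env, grab_frame, calibration
import cv2,numpy as np
s=env.read_state();print(s)
for n in("top","side"):
    p,d=grab_frame(n);cv2.imwrite(f"pics/{n}0.png",p[...,::-1]);np.savez(f"{n}0.npz",p=p,d=d)
    c=calibration(n);print(n,c)
E
```

```text
pics
{'time': 0.0, 'qpos': array([-9.83939293e-01,  3.59388846e-01,  1.10642796e-02, -3.77474558e-04,
       -1.22407339e+00, -2.88090295e-01]), 'dq': array([-3.07201716e-04, -5.24997984e-04,  1.14406984e-05, -2.18878656e-03,
       -1.06466520e-03,  1.94546953e-03]), 'joint_torque': array([ 2.18283858e-03, -5.83313906e+01,  2.93419701e+01,  6.93691179e+00,
       -6.07374051e-03, -1.17269661e-06]), 'eef_pos': array([ 0.19852059, -0.64464969,  0.23035983]), 'tcp_rot': array([ 3.13995620e+00, -1.14880776e-04, -2.84295438e+00]), 'force': array([-1.35425353, -0.91428251, -0.10807677]), 'torque': array([-0.0096911 ,  0.02226665,  0.02408757]), 'gripper_force': 0.0, 'gripper_width': 0.08528701525585747}
top {'mtx': array([[505.05125157,   0.        , 312.39128754],
       [  0.        , 505.05125157, 200.02408488],
       [  0.        ,   0.        ,   1.        ]]), 'pose': array([[ 6.69683627e-04,  9.82666472e-01, -1.85381112e-01,
         2.57326437e-01],
       [-9.99997857e-01,  1.02121053e-03,  1.80076141e-03,
         6.20452404e-03],
       [ 1.95886101e-03,  1.85379509e-01,  9.82665050e-01,
         1.51388797e+00],
       [ 0.00000000e+00,  0.00000000e+00,  0.00000000e+00,
         1.00000000e+00]])}
side {'mtx': array([[506.9114908 ,   0.        , 319.29242468],
       [  0.        , 506.9114908 , 195.82692466],
       [  0.        ,   0.        ,   1.        ]]), 'pose': array([[-0.86574566,  0.27121982, -0.42062366, -0.11686876],
       [-0.50045179, -0.47869713,  0.72138552,  1.09566844],
       [-0.00569729,  0.83503824,  0.55016241,  0.91995966],
       [ 0.        ,  0.        ,  0.        ,  1.        ]])}
```

View pics/top0.png

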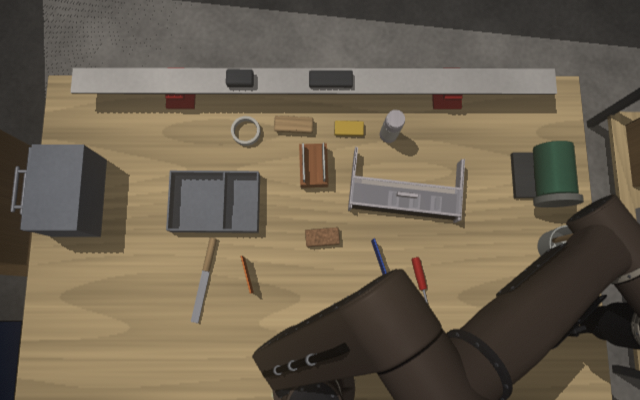

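View pics/side0.png

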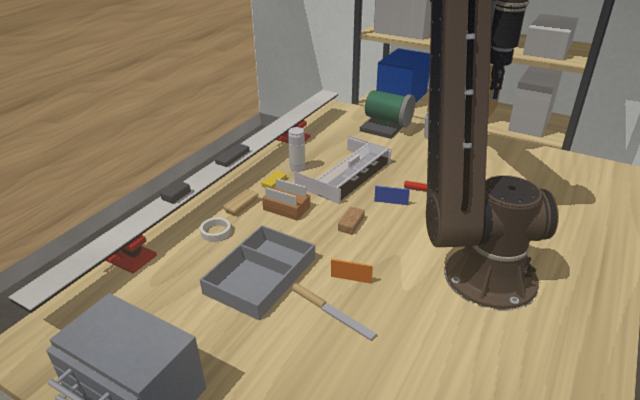

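The top view shows the caddy on the left (168–260, 170–235) with its wide bay on its left side. The rack with two white scrapers is at (314,165), the tray is at (407,195) with the cover grip at (408,195), and the blue and orange decoys lie nearer the robot. The side view agrees. Next I'll measure with depth.

```bash
cat > h.py <<'E'
from bench import env, grab_frame, calibration
import cv2,numpy as np
from scipy.spatial.transform import Rotation as Ro
def cloud(n,d,c=None):
    c=c or calibration(n);K=c["mtx"];v,u=np.mgrid[:400,:640]
    P=np.stack([(u-K[0,2])/K[0,0]*d,-(v-K[1,2])/K[1,1]*d,-d],-1)
    W=P@c["pose"][:3,:3].T+c["pose"][:3,3];W[d==0]=np.nan;return W
def rect(xy):  # centre, sizes, yaw of the long side mod 180 (deg)
    (c,(w,h),a)=cv2.minAreaRect((np.asarray(xy)*1000).astype(np.float32))
    if h>w:a+=90;w,h=h,w
    return np.round(c,1),round(w,1),round(h,1),round((a+90)%180-90,2)
def caddy(save=None):
    p,d=grab_frame("top");W=cloud("top",d)
    if save:cv2.imwrite(save,p[...,::-1])
    m=np.nan_to_num((W[...,2]>.043)&(W[...,2]<.058)&(W[...,1]>.07)&(W[...,1]<.5)&(W[...,0]>.1)&(W[...,0]<.45))
    n,l,st,_=cv2.connectedComponentsWithStats(m.astype(np.uint8),connectivity=8)
    k=1+np.argmax(st[1:,4]);return rect(W[l==k][:,:2]),W,p
E
python3 - <<'E'
from h import *
for n in("top",):
    z=np.load(n+"0.npz");p,d=z["p"],z["d"];W=cloud(n,d);X,Y,Z=np.moveaxis(np.nan_to_num(W),-1,0)
    def R(name,m):
        k,l,st,_=cv2.connectedComponentsWithStats(m.astype(np.uint8),connectivity=8)
        for i in range(1,k):
            if st[i,4]>12: print(name,st[i].tolist(),rect(W[l==i][:,:2]),"z",np.round(np.nanpercentile(Z[l==i],[5,50,95]),4))
    u=np.arange(640)[None]+0*Z;v=np.arange(400)[:,None]+0*Z
    R("table",(abs(Z)<.01)&(u>270)&(u<290)&(v>200)&(v<220))
    R("caddy",(Z>.043)&(Z<.058)&(u>155)&(u<275)&(v>160)&(v<245))
    R("rack",(Z>.035)&(Z<.052)&(u>290)&(u<335)&(v>135)&(v<200))
    R("scr",(Z>.06)&(u>290)&(u<335)&(v>135)&(v<200))
    R("grip",(Z>.066)&(u>385)&(u<430)&(v>180)&(v<210))
    R("tray+cover",(Z>.045)&(Z<.065)&(u>340)&(u<475)&(v>145)&(v<225))
    R("cover/ch",(Z>.05)&(Z<.065)&(u>340)&(u<475)&(v>145)&(v<225))
    R("low",(Z>.01)&(u>290)&(u<475)&(v>100)&(v<280))
img=cv2.imread("pics/top0.png")[130:250,150:480];cv2.imwrite("pics/crop0.png",cv2.resize(img,None,fx=2.4,fy=2.4,interpolation=2))
E
```

```text
table [271, 201, 19, 19, 360] (array([511.9, 101.6]), 57.2, 55.1, 1.19) z [-0.005   0.0006  0.0065]
caddy [166, 171, 93, 61, 729] (array([532.4, 298.6]), 267.7, 182.2, 89.74) z [0.0443 0.0499 0.0552]
rack [299, 144, 30, 43, 964] (array([644.3,   0.8]), 129.2, 84.0, 2.11) z [0.0403 0.0461 0.0509]
scr [322, 143, 4, 38, 70] (array([644.1, -29. ]), 108.6, 5.0, 1.94) z [0.0653 0.0795 0.0853]
scr [302, 144, 3, 37, 65] (array([641.6,  30.8]), 108.6, 4.8, 2.29) z [0.0745 0.0806 0.0863]
grip [397, 192, 21, 7, 92] (array([ 544.1, -270.8]), 58.2, 10.7, 84.55) z [0.0697 0.0796 0.0852]
tray+cover [349, 147, 116, 74, 3309] (array([ 583.8, -276.9]), 329.6, 186.4, 83.52) z [0.0512 0.0567 0.062 ]
cover/ch [349, 147, 116, 74, 3233] (array([ 583.8, -276.9]), 329.6, 186.4, 83.52) z [0.0517 0.0567 0.062 ]
low [433, 101, 29, 9, 213] (array([ 844.9, -418.8]), 89.6, 27.4, -89.91) z [0.0105 0.015  0.02  ]
low [380, 110, 25, 33, 566] (array([ 746.4, -231.2]), 55.3, 53.8, -66.09) z [0.0236 0.1388 0.1539]
low [291, 117, 23, 17, 352] (array([774.1,  36. ]), 68.0, 52.1, 89.17) z [0.0227 0.0301 0.0352]
low [335, 121, 29, 16, 427] (array([ 766.7, -109.7]), 87.8, 48.1, 88.57) z [0.0145 0.0204 0.0261]
low [299, 143, 30, 45, 1215] (array([644.1,   0.9]), 129.5, 84.1, 1.91) z [0.0313 0.0466 0.0806]
low [348, 147, 117, 77, 3970] (array([ 582.7, -276.8]), 329.5, 188.8, 83.49) z [0.0222 0.0561 0.063 ]
low [305, 228, 35, 20, 586] (array([426.9, -25. ]), 99.7, 50.2, -85.15) z [0.0237 0.0302 0.036 ]
low [371, 239, 40, 41, 395] (array([ 328.8, -163.6]), 161.7, 78.9, -31.42) z [0.0228 0.7836 0.8086]
low [412, 257, 13, 23, 200] (array([ 334.6, -306.3]), 66.5, 25.6, 13.07) z [0.0161 0.0231 0.0291]
```

View pics/crop0.png

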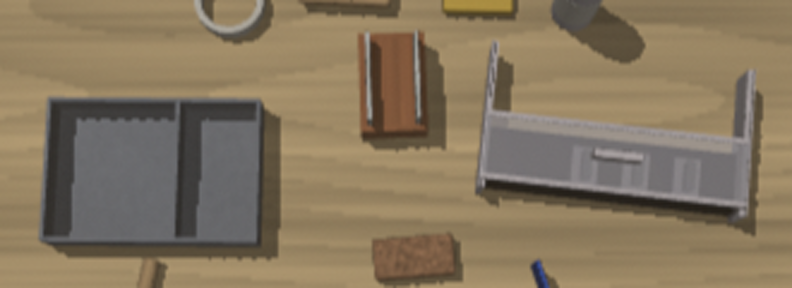

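Depth gives a consistent layout in mm:
- **Tray:** origin ≈ (537, -271.5), yaw -6.5°. The cover is about 7 mm open.
- **Rack:** centre (644, 1), yaw 2°. The scrapers are at y = -29 and y = 31, with their tops at 80.
- **Caddy:** centre (532, 299), yaw about 0. The wide bay is on the +y side.

I'll push the cover open by its bar with the fingers part closed.

```bash
cat >> h.py <<'E'
TR=(.5366,-.2715,-6.5)
def fr(f,x,y):  # frame (x,y,yaw deg), local point in m -> world
    a=np.radians(f[2]);return f[0]+x*np.cos(a)-y*np.sin(a),f[1]+x*np.sin(a)+y*np.cos(a)
def to(x,y,z,yaw,now=None):  # prints turn and shift in tool axes; returns the new pose
    if now is None:
        s=env.read_state();now=(s["eef_pos"],Ro.from_euler("xyz",s["tcp_rot"]))
    p,R=now;T=Ro.from_euler("xyz",[180,0,yaw],degrees=True)
    print("turn",np.round((R.inv()*T).as_rotvec(degrees=True),1),"shift",np.round(R.inv().apply(np.array([x,y,z])-p),4));return np.array([x,y,z]),T
E
python3 -c "
from h import *
a=to(*fr(TR,-.03,0),.15,173.5)"
```

```text
turn [ 0.1 -0.  23.6] shift [-0.4054  0.2691  0.0808]
```

send_rows(rows=[[[0,0,0],[-0.1,0.067,0.02],-0.3],[[0,0,23.6],[-0.4054,0.2691,0.0808],-0.3],[[0.1,0,23.6],[-0.4054,0.2691,0.0808],-0.3],[[0.1,0,23.6],[-0.4054,0.2691,0.0808],-0.3],[[0.1,0,23.6],[-0.4054,0.2691,0.0808],-0.3],[[0.1,0,23.6],[-0.4054,0.2691,0.0808],-0.3],[[0.1,0,23.6],[-0.4054,0.2691,0.0808],-0.3],[[0.1,0,23.6],[-0.4054,0.2691,0.0808],-0.3],[[0.1,0,23.6],[-0.4054,0.2691,0.0808],-0.3],[[0.1,0,23.6],[-0.4054,0.2691,0.0808],-0.3],[[0.1,0,23.6],[-0.4054,0.2691,0.0808],-0.3],[[0.1,0,23.6],[-0.4054,0.2691,0.0808],-0.3]])

```text
time: 1.6
eef_pos: [0.5063, -0.2696, 0.1507]
tcp_rot: [-3.14, 0.001, 3.027]
force: [-0.2, 0.3, -0.4]
gripper_width: 0.0299
gripper_force: 0.0
```

send_rows(rows=[[[0,0,0],[0,0.0015,0.05],-0.3],[[0,0,0],[0,0.0015,0.088],-0.3],[[0,0,0],[0,0.0015,0.088],-0.3],[[0,0,0],[-0.012,0.0015,0.088],-0.3],[[0,0,0],[-0.024,0.0015,0.088],-0.3],[[0,0,0],[-0.036,0.0015,0.088],-0.3],[[0,0,0],[-0.05,0.0015,0.088],-0.3],[[0,0,0],[-0.064,0.0015,0.088],-0.3],[[0,0,0],[-0.078,0.0015,0.088],-0.3],[[0,0,0],[-0.09,0.0015,0.088],-0.3],[[0,0,0],[-0.1,0.0015,0.088],-0.3],[[0,0,0],[-0.106,0.0015,0.088],-0.3],[[0,0,0],[-0.106,0.0015,0.088],-0.3]])

```text
time: 3.22
eef_pos: [0.613, -0.2792, 0.0623]
tcp_rot: [-3.14, 0.001, 3.029]
force: [-0.0, 0.5, 0.4]
gripper_width: 0.0302
gripper_force: 0.0
```

```bash
cat >> h.py <<'E'
def cover():  # cover value from the bar seen in the top view (bar height 66-90 mm)
    p,d=grab_frame("top");W=cloud("top",d);a=np.radians(TR[2])
    q=W-[TR[0],TR[1],0];lx=q[...,0]*np.cos(a)+q[...,1]*np.sin(a);ly=-q[...,0]*np.sin(a)+q[...,1]*np.cos(a)
    with np.errstate(invalid="ignore"):
        m=(abs(ly)<.032)&(lx>-.03)&(lx<.125)&(W[...,2]>.066)&(W[...,2]<.09)
    return (np.round([lx[m].mean(),lx[m].min(),lx[m].max(),ly[m].mean()],4) if m.any() else None),m.sum(),p,lx,ly,W
E
python3 -c "
from h import *
s=env.read_state();print(s['eef_pos'],s['force'])
r=cover();print(r[:2]);cv2.imwrite('pics/t1.png',r[2][100:260,290:510][...,::-1].repeat(3,0).repeat(3,1))"
```

```text
[ 0.61297305 -0.27916103  0.0623219 ] [-0.0490213   0.50465658  0.41334672]
(array([0.066 , 0.0523, 0.072 , 0.008 ]), np.int64(20))
```

View pics/t1.png

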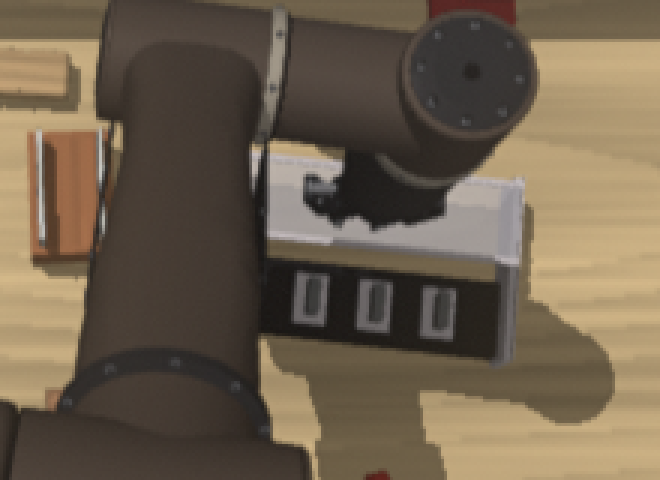

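The cover is mostly open, with stones visible in at least three pockets. I'll push on to the stop in small steps.

send_rows(rows=[[[0,0,0],[-0.002,0,0],-0.3],[[0,0,0],[-0.004,0,0],-0.3],[[0,0,0],[-0.004,0,0],-0.3]])

```text
time: 3.65
eef_pos: [0.6163, -0.2796, 0.0626]
tcp_rot: [-3.14, 0.0, 3.028]
force: [-1.5, 1.5, 0.4]
gripper_width: 0.0296
gripper_force: 0.6
```

send_rows(rows=[[[0,0,0],[-0.002,0,0],-0.3],[[0,0,0],[-0.004,0,0],-0.3],[[0,0,0],[-0.004,0,0],-0.3]])

```text
time: 4.03
eef_pos: [0.6167, -0.2796, 0.0624]
tcp_rot: [-3.14, -0.006, 3.028]
force: [-12.7, 4.2, 8.7]
gripper_width: 0.0301
gripper_force: 6.4
```

At the stop (12.7 N). I'll back off, rise and go over the stones, then look.

send_rows(rows=[[[0,0,0],[0.012,0,0],-0.2],[[0,0,0],[0.012,0,0],-0.2],[[0,0,0],[0.025,0,-0.04],-0.2],[[0,0,0],[0.085,0,-0.06],-0.2],[[0,0,0],[0.085,0,-0.06],-0.2],[[0,0,0],[0.085,0,-0.06],-0.2]])

```text
time: 4.78
eef_pos: [0.5368, -0.2706, 0.1233]
tcp_rot: [-3.14, 0.003, 3.029]
force: [0.9, 0.4, -0.3]
gripper_width: 0.0338
gripper_force: 0.0
```

```bash
cat >> h.py <<'E'
def traylocal(W):
    a=np.radians(TR[2]);q=W-[TR[0],TR[1],0]
    return np.stack([q[...,0]*np.cos(a)+q[...,1]*np.sin(a),-q[...,0]*np.sin(a)+q[...,1]*np.cos(a),W[...,2]],-1)
E
python3 -c "
from h import *
for n in('wrist','side'):
  c=calibration(n);p,d=grab_frame(n);L=traylocal(cloud(n,d,c))
  cv2.imwrite(f'pics/{n}2.png',p[...,::-1])
  for y in(-.096,-.032,.032,.096):
    with np.errstate(invalid='ignore'): m=(abs(L[...,0])<.03)&(abs(L[...,1]-y)<.02)&(L[...,2]>.03)&(L[...,2]<.055)
    print(n,y,m.sum(),np.round(np.median(L[m],0),4) if m.any() else None, (np.round(np.percentile(L[m],[3,97],0),4).tolist() if m.any() else None))
s=env.read_state();print(s['eef_pos'],s['tcp_rot'],s['force'])
for y in(-.096,-.032,.032): to(*fr(TR,0,y),.028,173.5)
"
```

```text
wrist -0.096 1469 [-0.0005 -0.0917  0.0466] [[-0.0162, -0.0997, 0.0313], [0.0174, -0.0887, 0.0484]]
wrist -0.032 1165 [-0.001 -0.03   0.047] [[-0.0161, -0.0363, 0.0323], [0.0177, -0.025, 0.0484]]
wrist 0.032 1163 [-0.0009  0.0321  0.0469] [[-0.016, 0.0269, 0.0333], [0.0176, 0.0383, 0.0484]]
wrist 0.096 0 None None
side -0.096 57 [-0.0026 -0.0914  0.04  ] [[-0.0205, -0.1008, 0.0309], [0.0137, -0.0846, 0.048]]
side -0.032 58 [-0.0034 -0.0279  0.0416] [[-0.0192, -0.0364, 0.0313], [0.0143, -0.0205, 0.0502]]
side 0.032 60 [-0.0041  0.0357  0.0411] [[-0.0191, 0.0255, 0.0309], [0.0148, 0.0431, 0.0493]]
side 0.096 0 None None
[ 0.53681995 -0.27050535  0.12227252] [-3.13974564e+00  7.20730910e-04  3.02868800e+00] [-0.17441274  0.60273756 -0.36415496]
turn [-0.1  0.   0. ] shift [ 0.0002 -0.0968  0.0945]
turn [-0.1  0.   0. ] shift [ 0.0002 -0.0328  0.0943]
turn [-0.1  0.   0. ] shift [0.0002 0.0312 0.0942]
```

View pics/wrist2.png

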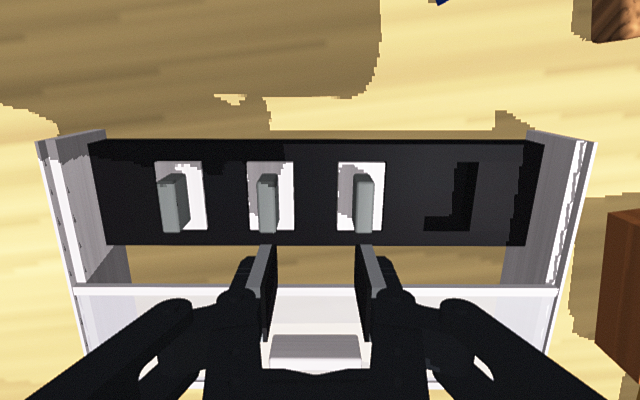

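Three stones are present, at y = -96, -32 and +32, and the +96 pocket is empty. The tray frame holds to within about 1 mm, so I'll pick the stone at +32.

send_rows(rows=[[[0,0,0],[0,0.032,0.03],-0.2],[[0,0,0],[0,0.032,0.07],-0.2],[[0,0,0],[0,0.032,0.0942],-0.2],[[0,0,0],[0,0.032,0.0942],-0.2],[[0,0,0],[0,0.032,0.0942],-1],[[0,0,0],[0,0.032,0.0942],-1],[[0,0,0],[0,0.032,0.0942],-1],[[0,0,0],[0,0.032,0.0942],-1],[[0,0,0],[0,0.032,0.07],-1],[[0,0,0],[0,0.032,0.03],-1],[[0,0,0],[0,0.032,-0.025],-1],[[0,0,0],[0,0.032,-0.028],-1]])

```text
time: 6.38
eef_pos: [0.5421, -0.2392, 0.1554]
tcp_rot: [-3.139, 0.009, 3.029]
force: [-0.3, -0.5, -2.4]
gripper_width: 0.0106
gripper_force: 61.1
```

```bash
cat >> h.py <<'E'
def cad():
    r,W,p=caddy();(c,w,h,a)=r;print("caddy",r)
    yaw=a-90 if a>0 else a+90
    return (c[0]/1000,c[1]/1000,yaw)
E
python3 -c "
from h import *
C=cad();print(C)
for q in((-.04,.09),(.04,.09),(-.04,.01)):
  a=to(*fr(C,*q),.15,180+C[2]);a=to(*fr(C,*q),.03,180+C[2],a)
"
```

```text
caddy (array([445.9, 299.1]), 263.3, 8.5, 89.7)
(np.float64(0.44589999999999996), np.float64(0.29910000000000003), -0.29999999999999716)
turn [-0.1  0.3 -6.2] shift [0.2044 0.6089 0.0011]
turn [0. 0. 0.] shift [ 0.   -0.    0.12]
turn [-0.1  0.3 -6.2] shift [0.1248 0.6175 0.0015]
turn [0. 0. 0.] shift [ 0.   -0.    0.12]
turn [-0.1  0.3 -6.2] shift [0.1958 0.5294 0.0013]
turn [0. 0. 0.] shift [ 0.   -0.    0.12]
```

```bash
sed -i 's/^    k=1+np.argmax.*/    k=[i for i in range(1,n) if st[i,4]>14];return rect(W[np.isin(l,k)][:,:2]),W,p/' h.py
python3 -c "
from h import *
C=cad();print(C)
for q in((-.04,.09),(.04,.09),(-.04,.01)):
  a=to(*fr(C,*q),.15,180+C[2]);a=to(*fr(C,*q),.03,180+C[2],a)
"
```

```text
caddy (array([422.7, 305.2]), 255.6, 119.8, 74.53)
(np.float64(0.42269999999999996), np.float64(0.30519999999999997), -15.469999999999999)
turn [-0.1  0.1  9. ] shift [0.2032 0.6221 0.    ]
turn [0. 0. 0.] shift [ 0.   -0.    0.12]
turn [-0.1  0.1  9. ] shift [1.242e-01 6.096e-01 2.000e-04]
turn [0. 0. 0.] shift [ 0.   -0.    0.12]
turn [-0.1  0.1  9. ] shift [2.157e-01 5.431e-01 1.000e-04]
turn [0. 0. 0.] shift [ 0.   -0.    0.12]
```

```bash
cat >> h.py <<'E'
def caddy2(ret=False):
    pts=[]
    for n in("top","side"):
        p,d=grab_frame(n);W=cloud(n,d);hsv=cv2.cvtColor(p,cv2.COLOR_RGB2HSV)
        with np.errstate(invalid="ignore"):
            m=(W[...,2]>.044)&(W[...,2]<.056)&(abs(W[...,0]-.53)<.15)&(abs(W[...,1]-.3)<.2)&(hsv[...,1]<70)&(hsv[...,2]>45)
        k,l,st,_=cv2.connectedComponentsWithStats(m.astype(np.uint8),connectivity=8)
        m=np.isin(l,[i for i in range(1,k) if st[i,4]>20]);pts.append(W[m][:,:2]);print(n,m.sum(),rect(pts[-1]) if m.any() else None)
    return pts
E
python3 -c "
from h import *
caddy2()
C=(.5324,.2987,-.3)
for q in((-.04,.09),(.04,.09),(-.04,.01)):
  a=to(*fr(C,*q),.15,180+C[2]);a=to(*fr(C,*q),.03,180+C[2],a)
"
```

```text
top 718 (array([531.8, 298. ]), 266.6, 181.7, 89.98)
side 900 (array([530.8, 296.9]), 272.0, 184.8, 89.4)
turn [-0.1 -0.1 -6.2] shift [ 0.1164  0.618  -0.0013]
turn [0. 0. 0.] shift [ 0.   -0.    0.12]
turn [-0.1 -0.1 -6.2] shift [ 0.0369  0.6267 -0.0014]
turn [0. 0. 0.] shift [ 0.   -0.    0.12]
turn [-0.1 -0.1 -6.2] shift [ 0.1078  0.5385 -0.0012]
turn [0. 0. 0.] shift [ 0.   -0.    0.12]
```

send_rows(rows=[[[0,0,-1],[0.003,0.05,0],-1],[[0,0,-2],[0.006,0.1,0],-1],[[0,0,-6.2],[0.0369,0.6267,0],-1],[[0,0,-6.2],[0.0369,0.6267,0],-1],[[0,0,-6.2],[0.0369,0.6267,0],-1],[[0,0,-6.2],[0.0369,0.6267,0],-1],[[0,0,-6.2],[0.0369,0.6267,0],-1],[[0,0,-6.2],[0.0369,0.6267,0],-1],[[0,0,-6.2],[0.0369,0.6267,0],-1],[[0,0,-6.2],[0.0369,0.6267,0],-1],[[0,0,-6.2],[0.0369,0.6267,0],-1],[[0,0,-6.2],[0.0369,0.6267,0],-1],[[0,0,-6.2],[0.0369,0.6267,0],-1],[[0,0,-6.2],[0.0369,0.6267,0],-1]])

```text
time: 8.32
eef_pos: [0.5735, 0.3871, 0.1489]
tcp_rot: [-3.139, -0.0, 3.136]
force: [0.6, -0.0, -0.2]
gripper_width: 0.0108
gripper_force: 64.1
```

```bash
python3 -c "
from h import *
caddy2();C=(.532,.298,-.1)
a=to(*fr(C,.04,.09),.031,180+C[2])
p,d=grab_frame('side');cv2.imwrite('pics/s3.png',p[180:340,170:370][...,::-1].repeat(3,0).repeat(3,1))
"
```

```text
top 636 (array([532.1, 298.2]), 266.4, 181.7, 89.74)
side 861 (array([530.8, 297.6]), 271.3, 185.6, 89.8)
turn [-0.1  0.  -0.2] shift [0.0016 0.0008 0.1185]
```

View pics/s3.png

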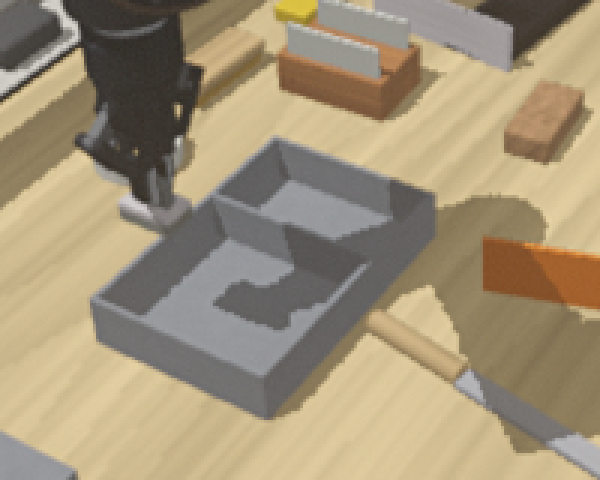

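The side view shows stone 1 held above the wide bay, which is the bay nearer the camera. I'll lower it, release, and return over the -32 pocket.

send_rows(rows=[[[0,0,0],[0.001,0.001,0.05],-1],[[0,0,0],[0.001,0.001,0.1],-1],[[0,0,0],[0.001,0.001,0.118],-1],[[0,0,0],[0.001,0.001,0.118],-1],[[0,0,0],[0.001,0.001,0.118],-0.4],[[0,0,0],[0.001,0.001,0.118],-0.4],[[0,0,0],[0.001,0.001,0.08],-0.4],[[0,0,0],[0.001,0.001,0.02],-0.4],[[0,0,6.2],[0.0367,-0.69,0.0],-0.2],[[0,0,6.2],[0.0367,-0.69,0.0],-0.2],[[0,0,6.2],[0.0367,-0.69,0.0],-0.2],[[0,0,6.2],[0.0367,-0.69,0.0],-0.2],[[0,0,6.2],[0.0367,-0.69,0.0],-0.2],[[0,0,6.2],[0.0367,-0.69,0.0],-0.2],[[0,0,6.2],[0.0367,-0.69,0.0],-0.2],[[0,0,6.2],[0.0367,-0.69,0.0],-0.2],[[0,0,6.2],[0.0367,-0.69,0.0],-0.2],[[0,0,6.2],[0.0367,-0.69,0.0],-0.2],[[0,0,6.2],[0.0367,-0.69,0.0],-0.2],[[0,0,6.2],[0.0367,-0.69,0.0],-0.2]])

```text
time: 10.98
eef_pos: [0.533, -0.3053, 0.1515]
tcp_rot: [-3.139, 0.002, 3.024]
force: [-0.4, 1.2, -0.4]
gripper_width: 0.034
gripper_force: 0.0
```

```bash
cat >> h.py <<'E'
def contents(C=(.532,.298,0)):
    p,d=grab_frame("side");W=cloud("side",d)
    cv2.imwrite("pics/side_last.png",p[180:340,170:370][...,::-1].repeat(3,0).repeat(3,1))
    q=W-[C[0],C[1],0];a=np.radians(C[2]);x=q[...,0]*np.cos(a)+q[...,1]*np.sin(a);y=-q[...,0]*np.sin(a)+q[...,1]*np.cos(a)
    with np.errstate(invalid="ignore"): m=(abs(x)<.08)&(y>-.122)&(y<.122)&(abs(y+.03)>.01)&(W[...,2]>.012)&(W[...,2]<.09)
    k,l,st,_=cv2.connectedComponentsWithStats(m.astype(np.uint8))
    for i in range(1,k):
        if st[i,4]>15:print("in caddy",st[i,4],np.round(np.median(np.stack([x,y,W[...,2]],-1)[l==i],0),3),"zmax",round(float(np.nanmax(W[l==i][:,2])),3))
E
python3 -c "
from h import *
caddy2();contents()
to(*fr(TR,0.0005,-.031),.028,173.5)"
```

```text
top 726 (array([532.1, 298.2]), 267.0, 181.8, 89.75)
side 916 (array([530.7, 297.4]), 270.6, 184.8, -89.9)
in caddy 239 [0.033 0.094 0.025] zmax 0.049
turn [-0.1  0.1 -0. ] shift [-0.     -0.0006  0.1231]
```

send_rows(rows=[[[0,0,0],[0,0,0.05],-0.2],[[0,0,0],[0,0,0.1],-0.2],[[0,0,0],[0,0,0.123],-0.2],[[0,0,0],[0,0,0.123],-0.2],[[0,0,0],[0,0,0.123],-1],[[0,0,0],[0,0,0.123],-1],[[0,0,0],[0,0,0.123],-1],[[0,0,0],[0,0,0.09],-1],[[0,0,0],[0,0,0.04],-1],[[0,0,0],[0,0,0],-1],[[0,0,0],[0,0,0],-1]])

```text
time: 12.5
eef_pos: [0.5354, -0.302, 0.1548]
tcp_rot: [-3.139, 0.007, 3.029]
force: [-1.0, -0.5, -1.8]
gripper_width: 0.0108
gripper_force: 61.9
```

send_rows(rows=[[[0,0,-1],[0.008,0.05,0],-1],[[0,0,-6.3],[0.119,0.6825,0],-1],[[0,0,-6.3],[0.119,0.6825,0],-1],[[0,0,-6.3],[0.119,0.6825,0],-1],[[0,0,-6.3],[0.119,0.6825,0],-1],[[0,0,-6.3],[0.119,0.6825,0],-1],[[0,0,-6.3],[0.119,0.6825,0],-1],[[0,0,-6.3],[0.119,0.6825,0],-1],[[0,0,-6.3],[0.119,0.6825,0],-1],[[0,0,-6.3],[0.119,0.6825,0],-1],[[0,0,-6.3],[0.119,0.6825,0],-1],[[0,0,-6.3],[0.119,0.6825,0],-1],[[0,0,-6.3],[0.119,0.6825,0],-1],[[0,0,-6.3],[0.119,0.6825,0],-1]])

```text
time: 14.25
eef_pos: [0.492, 0.3888, 0.1488]
tcp_rot: [-3.139, -0.001, 3.138]
force: [0.2, 0.2, -0.7]
gripper_width: 0.0102
gripper_force: 61.9
```

```bash
python3 -c "
from h import *
caddy2()
C=(.532,.298,-.1)
a=to(*fr(C,-.04,.09),.031,180)
to(*fr(TR,0.0005,-.095),.15,173.5)"
```

```text
top 658 (array([515.1, 285.8]), 266.3, 181.7, 89.29)
side 844 (array([514.1, 285.3]), 271.3, 185.4, 89.26)
turn [-0.1 -0.  -0.3] shift [ 0.0002 -0.0004  0.1184]
turn [-0.1 -0.   6.2] shift [-0.0373 -0.7545  0.0008]
```

The caddy was knocked to (515, 286), so I'll adjust the placement.

send_rows(rows=[[[0,0,0.4],[0.016,-0.013,0.03],-1],[[0,0,0.4],[0.016,-0.013,0.08],-1],[[0,0,0.4],[0.016,-0.013,0.118],-1],[[0,0,0.4],[0.016,-0.013,0.118],-1],[[0,0,0.4],[0.016,-0.013,0.118],-0.4],[[0,0,0.4],[0.016,-0.013,0.118],-0.4],[[0,0,0.4],[0.016,-0.013,0.07],-0.4],[[0,0,0.4],[0.016,-0.013,0.01],-0.4],[[0,0,6.2],[-0.037,-0.754,0],-0.2],[[0,0,6.2],[-0.037,-0.754,0],-0.2],[[0,0,6.2],[-0.037,-0.754,0],-0.2],[[0,0,6.2],[-0.037,-0.754,0],-0.2],[[0,0,6.2],[-0.037,-0.754,0],-0.2],[[0,0,6.2],[-0.037,-0.754,0],-0.2],[[0,0,6.2],[-0.037,-0.754,0],-0.2],[[0,0,6.2],[-0.037,-0.754,0],-0.2],[[0,0,6.2],[-0.037,-0.754,0],-0.2],[[0,0,6.2],[-0.037,-0.754,0],-0.2],[[0,0,6.2],[-0.037,-0.754,0],-0.2],[[0,0,6.2],[-0.037,-0.754,0],-0.2]])

```text
time: 16.85
eef_pos: [0.527, -0.3665, 0.1521]
tcp_rot: [-3.139, 0.002, 3.03]
force: [0.3, 0.5, -0.2]
gripper_width: 0.0339
gripper_force: 0.0
```

send_rows(rows=[[[0,0,0],[0,0,0],-0.2],[[0,0,0],[0,0,0],-0.2]])

```text
time: 17.1
eef_pos: [0.5266, -0.3642, 0.1512]
tcp_rot: [-3.14, 0.001, 3.029]
force: [-1.0, -0.5, -0.1]
gripper_width: 0.0343
gripper_force: 0.0
```

```bash
python3 -c "
from h import *
caddy2();contents((.515,.286,-.7))
to(*fr(TR,0.0005,-.095),.028,173.5)"
```

```text
top 779 (array([515.1, 286.3]), 267.5, 181.5, 89.23)
side 965 (array([514.3, 284.3]), 272.5, 185.3, 89.6)
in caddy 238 [0.032 0.094 0.026] zmax 0.049
in caddy 245 [-0.047  0.093  0.026] zmax 0.048
turn [-0.1  0.1  0.2] shift [ 0.0006 -0.0028  0.1234]
```

send_rows(rows=[[[0,0,0],[0,-0.0028,0.05],-0.2],[[0,0,0],[0.0005,-0.0028,0.1],-0.2],[[0,0,0],[0.0005,-0.0028,0.123],-0.2],[[0,0,0],[0.0005,-0.0028,0.123],-0.2],[[0,0,0],[0.0005,-0.0028,0.123],-1],[[0,0,0],[0.0005,-0.0028,0.123],-1],[[0,0,0],[0.0005,-0.0028,0.123],-1],[[0,0,0],[0,-0.0028,0.09],-1],[[0,0,0],[0,-0.0028,0.04],-1],[[0,0,0],[0,-0.0028,0],-1],[[0,0,0],[0,-0.0028,0],-1]])

```text
time: 18.62
eef_pos: [0.5285, -0.3678, 0.1553]
tcp_rot: [-3.138, 0.008, 3.03]
force: [1.0, 0.0, -1.7]
gripper_width: 0.0104
gripper_force: 59.8
```

send_rows(rows=[[[0,0,-1],[0.008,0.05,0],-1],[[0,0,-5.8],[0.086,0.6565,0],-1],[[0,0,-5.8],[0.086,0.6565,0],-1],[[0,0,-5.8],[0.086,0.6565,0],-1],[[0,0,-5.8],[0.086,0.6565,0],-1],[[0,0,-5.8],[0.086,0.6565,0],-1],[[0,0,-5.8],[0.086,0.6565,0],-1],[[0,0,-5.8],[0.086,0.6565,0],-1],[[0,0,-5.8],[0.086,0.6565,0],-1],[[0,0,-5.8],[0.086,0.6565,0],-1],[[0,0,-5.8],[0.086,0.6565,0],-1],[[0,0,-5.8],[0.086,0.6565,0],-1],[[0,0,-5.8],[0.086,0.6565,0],-1],[[0,0,-5.8],[0.086,0.6565,0],-1]])

```text
time: 20.38
eef_pos: [0.5139, 0.294, 0.1493]
tcp_rot: [-3.14, -0.0, 3.13]
force: [0.6, -0.7, -0.9]
gripper_width: 0.0106
gripper_force: 59.8
```

```bash
python3 -c "
from h import *
caddy2()
C=(.515,.286,-.7)
a=to(*fr(C,0,.01),.031,179.3)
for y,x in((.0308,.6416),(-.029,.6441)): to(x,y,.15,-178)"
```

```text
top 603 (array([514.9, 286.2]), 266.9, 181.2, 89.27)
side 913 (array([514. , 286.1]), 269.3, 184.3, 89.44)
turn [-0.1  0.   0. ] shift [-0.0009  0.0021  0.1186]
turn [-0.1  0.  -2.7] shift [-1.305e-01 -2.618e-01  1.000e-04]
turn [-0.1  0.  -2.7] shift [-1.336e-01 -3.216e-01  2.000e-04]
```

send_rows(rows=[[[0,0,0],[0,0.002,0.03],-1],[[0,0,0],[0,0.002,0.08],-1],[[0,0,0],[0,0.002,0.118],-1],[[0,0,0],[0,0.002,0.118],-1],[[0,0,0],[0,0.002,0.118],-0.4],[[0,0,0],[0,0.002,0.118],-0.4],[[0,0,0],[0,0.002,0.07],-0.4],[[0,0,0],[0,0.002,0.01],-0.4],[[0,0,-2.7],[-0.131,-0.262,0],-0.4],[[0,0,-2.7],[-0.131,-0.262,0],-0.4],[[0,0,-2.7],[-0.131,-0.262,0],-0.4],[[0,0,-2.7],[-0.131,-0.262,0],-0.4],[[0,0,-2.7],[-0.131,-0.262,0],-0.4],[[0,0,-2.7],[-0.131,-0.262,0],-0.4],[[0,0,-2.7],[-0.131,-0.262,0],-0.4],[[0,0,-2.7],[-0.131,-0.262,0],-0.4]])

```text
time: 22.48
eef_pos: [0.6421, 0.0328, 0.1504]
tcp_rot: [-3.14, 0.001, -3.103]
force: [-0.8, 0.4, 0.8]
gripper_width: 0.0258
gripper_force: 0.0
```

```bash
python3 -c "
from h import *
caddy2();contents((.515,.286,-.7))
c=calibration('wrist');p,d=grab_frame('wrist');W=cloud('wrist',d,c)
with np.errstate(invalid='ignore'):
  m=(W[...,2]>.06)&(W[...,2]<.085)&(abs(W[...,1])<.06)&(abs(W[...,0]-.644)<.08)
k,l,st,_=cv2.connectedComponentsWithStats(m.astype(np.uint8))
for i in range(1,k):
  if st[i,4]>60: t=W[l==i];t=t[t[:,2]>.073];print(st[i],rect(t[:,:2]),t[:,2].max())
cv2.imwrite('pics/w4.png',p[...,::-1])
to(.643,.0308,.056,-178)"
```

```text
top 382 (array([515.1, 286.6]), 266.8, 180.8, 89.2)
side 998 (array([513.2, 285. ]), 272.5, 184.3, 89.28)
in caddy 262 [-0.009  0.014  0.024] zmax 0.049
in caddy 241 [0.031 0.094 0.025] zmax 0.05
in caddy 245 [-0.047  0.093  0.026] zmax 0.048
[ 208  122   27  166 2445] (array([647.4, -28.6]), 109.9, 5.8, 1.92) 0.0816137356685265
[ 309  122    8  166 1284] (array([645. ,  31.3]), 109.5, 4.6, 1.92) 0.08142236684650458
turn [-0.1  0.   0.2] shift [-0.0007 -0.0018  0.0942]
```

View pics/w4.png

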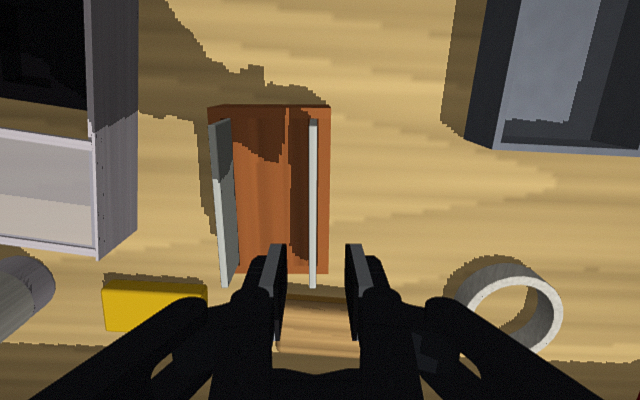

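All three stones are in. The wrist view shows the +y scraper between the fingers (x≈313 px), measured at (645, 31) mm.

send_rows(rows=[[[0,0,0.2],[-0.003,-0.0018,0.05],-0.4],[[0,0,0.2],[-0.003,-0.0018,0.08],-0.4],[[0,0,0.2],[-0.003,-0.0018,0.094],-0.4],[[0,0,0.2],[-0.003,-0.0018,0.094],-0.4],[[0,0,0.2],[-0.003,-0.0018,0.094],-1],[[0,0,0.2],[-0.003,-0.0018,0.094],-1],[[0,0,0.2],[-0.003,-0.0018,0.094],-1],[[0,0,0.2],[-0.003,-0.0018,0.094],-1],[[0,0,0.2],[-0.003,-0.0018,0.08],-1],[[0,0,0.2],[-0.003,-0.0018,0.06],-1],[[0,0,0.2],[-0.003,-0.0018,0.02],-1],[[0,0,0.2],[-0.003,-0.0018,0],-1],[[0,0,0.2],[-0.003,-0.0018,0],-1]])

```text
time: 24.3
eef_pos: [0.6464, 0.0304, 0.1527]
tcp_rot: [-3.141, 0.004, -3.108]
force: [-0.4, -0.8, -0.4]
gripper_width: 0.0036
gripper_force: 60.8
```

```bash
python3 -c "
from h import *
C=(.515,.286,-.7)
to(*fr(C,0,-.098),.13,179.3)
c=calibration('side');p,d=grab_frame('side');cv2.imwrite('pics/s5.png',p[100:300,200:420][...,::-1].repeat(2,0).repeat(2,1))"
```

```text
turn [-0.   0.2  2.6] shift [0.1273 0.162  0.0221]
```

View pics/s5.png

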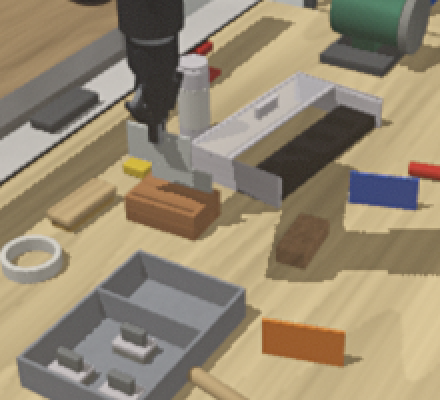

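The scraper is held clear of the rack and all three stones sit in the wide bay. Now I'll carry it to the narrow bay.

send_rows(rows=[[[0,0,0.5],[0.03,0.04,0],-1],[[0,0,2.6],[0.127,0.162,0.022],-1],[[0,0,2.6],[0.127,0.162,0.022],-1],[[0,0,2.6],[0.127,0.162,0.022],-1],[[0,0,2.6],[0.127,0.162,0.022],-1],[[0,0,2.6],[0.127,0.162,0.022],-1],[[0,0,2.6],[0.127,0.162,0.022],-1]])

```text
time: 25.22
eef_pos: [0.5134, 0.1871, 0.1274]
tcp_rot: [-3.139, -0.0, 3.129]
force: [0.1, 0.1, -0.4]
gripper_width: 0.0037
gripper_force: 60.8
```

```bash
python3 -c "
from h import *
caddy2()
C=(.515,.286,-.7)
to(*fr(C,0,-.098),.044,179.3)
to(.647,-.0287,.15,-178)"
```

```text
top 331 (array([514.3, 265.8]), 225.5, 180.8, 89.31)
side 995 (array([514.3, 285.2]), 271.0, 185.3, 89.16)
turn [-0.1 -0.  -0.1] shift [-0.0003  0.0012  0.0835]
turn [-0.1 -0.  -2.8] shift [-0.1364 -0.214  -0.0221]
```

send_rows(rows=[[[0,0,0],[0,0.001,0.03],-1],[[0,0,0],[0,0.001,0.06],-1],[[0,0,0],[0,0.001,0.083],-1],[[0,0,0],[0,0.001,0.083],-1],[[0,0,0],[0,0.001,0.083],-0.65],[[0,0,0],[0,0.001,0.083],-0.65],[[0,0,0],[0,0.001,0.06],-0.65],[[0,0,0],[0,0.001,0.01],-0.65],[[0,0,0],[0,0.001,-0.022],-0.4],[[0,0,-2.8],[-0.136,-0.214,-0.022],-0.4],[[0,0,-2.8],[-0.136,-0.214,-0.022],-0.4],[[0,0,-2.8],[-0.136,-0.214,-0.022],-0.4],[[0,0,-2.8],[-0.136,-0.214,-0.022],-0.4],[[0,0,-2.8],[-0.136,-0.214,-0.022],-0.4],[[0,0,-2.8],[-0.136,-0.214,-0.022],-0.4],[[0,0,-2.8],[-0.136,-0.214,-0.022],-0.4]])

```text
time: 27.32
eef_pos: [0.6461, -0.0268, 0.1504]
tcp_rot: [-3.14, 0.0, -3.103]
force: [0.6, 0.9, 0.3]
gripper_width: 0.0258
gripper_force: 0.0
```

```bash
python3 -c "
from h import *
caddy2();contents((.515,.286,-.7))
to(.646,-.0287,.056,-178)"
```

```text
top 455 (array([515.8, 336.6]), 181.7, 165.7, -0.56)
side 1144 (array([514. , 285.5]), 271.3, 186.5, 88.93)
in caddy 548 [-0.007 -0.097  0.04 ] zmax 0.067
in caddy 264 [-0.009  0.014  0.023] zmax 0.05
in caddy 238 [0.031 0.094 0.027] zmax 0.049
in caddy 245 [-0.046  0.094  0.026] zmax 0.049
turn [-0.1  0.   0.2] shift [ 0.0005 -0.002   0.0946]
```

View pics/side_last.png

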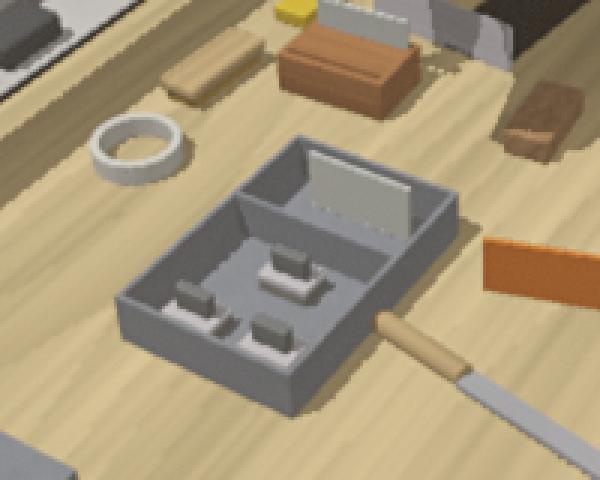

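The first scraper stands on edge in the narrow bay, its centre about 35 mm up. Now the second.

send_rows(rows=[[[0,0,0.2],[0,-0.002,0.05],-0.4],[[0,0,0.2],[0,-0.002,0.08],-0.4],[[0,0,0.2],[0,-0.002,0.0945],-0.4],[[0,0,0.2],[0,-0.002,0.0945],-0.4],[[0,0,0.2],[0,-0.002,0.0945],-1],[[0,0,0.2],[0,-0.002,0.0945],-1],[[0,0,0.2],[0,-0.002,0.0945],-1],[[0,0,0.2],[0,-0.002,0.0945],-1],[[0,0,0.2],[0,-0.002,0.08],-1],[[0,0,0.2],[0,-0.002,0.06],-1],[[0,0,0.2],[0,-0.002,0.02],-1],[[0,0,0.2],[0,-0.002,0],-1],[[0,0,2.8],[0.136,0.25,0],-1],[[0,0,2.8],[0.136,0.25,0],-1],[[0,0,2.8],[0.136,0.25,0],-1],[[0,0,2.8],[0.136,0.25,0],-1],[[0,0,2.8],[0.136,0.25,0],-1],[[0,0,2.8],[0.136,0.25,0],-1],[[0,0,2.8],[0.136,0.25,0],-1],[[0,0,2.8],[0.136,0.25,0],-1]])

```text
time: 29.98
eef_pos: [0.5018, 0.2162, 0.1498]
tcp_rot: [-3.14, 0.0, 3.128]
force: [0.1, 0.9, -0.8]
gripper_width: 0.0037
gripper_force: 60.6
```

```bash
python3 -c "
from h import *
caddy2();contents((.515,.286,-.7))
C=(.515,.286,-.7)
to(*fr(C,0,-.06),.15,179.3)
to(*fr(C,0,-.06),.044,179.3)"
```

```text
top 356 (array([514.8, 276. ]), 247.0, 181.2, 89.46)
side 1108 (array([513.4, 285.8]), 270.7, 185.4, 89.44)
in caddy 511 [-0.007 -0.094  0.04 ] zmax 0.069
in caddy 265 [-0.009  0.015  0.024] zmax 0.052
in caddy 242 [0.032 0.094 0.024] zmax 0.05
in caddy 246 [-0.047  0.094  0.027] zmax 0.051
turn [-0.1 -0.  -0.1] shift [-0.0124  0.01   -0.0004]
turn [-0.1 -0.  -0.1] shift [-0.0124  0.0102  0.1056]
```

View pics/side_last.png

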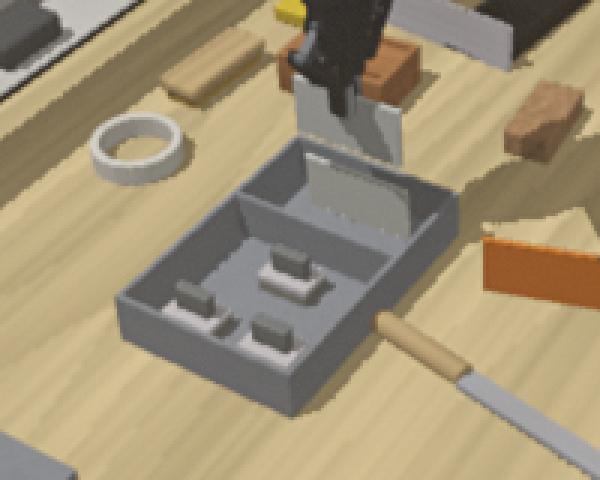

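Held and aligned over the narrow bay, a few cm off from the other. Lower, release and rise.

send_rows(rows=[[[0,0,0],[-0.012,0.01,0.0],-1],[[0,0,0],[-0.012,0.01,0.04],-1],[[0,0,0],[-0.012,0.01,0.08],-1],[[0,0,0],[-0.012,0.01,0.105],-1],[[0,0,0],[-0.012,0.01,0.105],-1],[[0,0,0],[-0.012,0.01,0.105],-0.65],[[0,0,0],[-0.012,0.01,0.105],-0.65],[[0,0,0],[-0.012,0.01,0.08],-0.65],[[0,0,0],[-0.012,0.01,0.03],-0.65],[[0,0,0],[-0.012,0.01,-0.01],-0.5],[[0,0,0],[-0.012,0.01,-0.02],-0.3]])

```text
time: 31.5
eef_pos: [0.5149, 0.2279, 0.1734]
tcp_rot: [3.139, 0.005, 3.13]
force: [0.5, 0.5, -0.3]
gripper_width: 0.0296
gripper_force: 0.0
```

```bash
python3 -c "
from h import *
contents((.515,.286,-.7))
a=to(*fr(TR,.117,0),.16,173.5)"
```

```text
in caddy 808 [-0.01  -0.061  0.048] zmax 0.067
in caddy 267 [-0.009  0.015  0.024] zmax 0.051
in caddy 236 [0.032 0.094 0.025] zmax 0.049
in caddy 244 [-0.047  0.093  0.027] zmax 0.051
turn [0.1 0.2 5.8] shift [-0.1441 -0.5108  0.0128]
```

send_rows(rows=[[[0,0,1],[-0.01,-0.05,0],-0.3],[[0,0,5.8],[-0.144,-0.511,0.01],-0.3],[[0,0,5.8],[-0.144,-0.511,0.01],-0.3],[[0,0,5.8],[-0.144,-0.511,0.01],-0.3],[[0,0,5.8],[-0.144,-0.511,0.01],-0.3],[[0,0,5.8],[-0.144,-0.511,0.01],-0.3],[[0,0,5.8],[-0.144,-0.511,0.01],-0.3],[[0,0,5.8],[-0.144,-0.511,0.01],-0.3],[[0,0,5.8],[-0.144,-0.511,0.01],-0.3],[[0,0,5.8],[-0.144,-0.511,0.01],-0.3],[[0,0,5.8],[-0.144,-0.511,0.01],-0.3],[[0,0,5.8],[-0.144,-0.511,0.01],-0.3],[[0,0,5.8],[-0.144,-0.511,0.01],-0.3]])

```text
time: 33.17
eef_pos: [0.6516, -0.2847, 0.1609]
tcp_rot: [-3.14, 0.001, 3.03]
force: [0.7, -0.9, 0.8]
gripper_width: 0.0299
gripper_force: 0.0
```

```bash
python3 -c "
from h import *
c=calibration('wrist');p,d=grab_frame('wrist');W=cloud('wrist',d,c);L=traylocal(W)
with np.errstate(invalid='ignore'): m=(abs(L[...,1])<.034)&(L[...,0]>0)&(L[...,0]<.11)&(L[...,2]>.064)&(L[...,2]<.085)
print(m.sum(),rect(L[m][:,:2]) if m.any() else None)
to(*fr(TR,.117,0),.063,173.5)
caddy2();contents((.515,.286,-.7))"
```

```text
1791 (array([96.8,  0.8]), 59.2, 10.6, -89.68)
turn [-0.1  0.1  0.1] shift [-0.0011  0.0003  0.098 ]
top 815 (array([514.9, 286.1]), 266.7, 181.3, 89.23)
side 1236 (array([513.6, 285.1]), 270.3, 185.1, 88.95)
in caddy 814 [-0.011 -0.062  0.047] zmax 0.07
in caddy 263 [-0.01   0.015  0.024] zmax 0.048
in caddy 242 [0.032 0.093 0.025] zmax 0.047
in caddy 246 [-0.047  0.093  0.027] zmax 0.049
```

View pics/side_last.png

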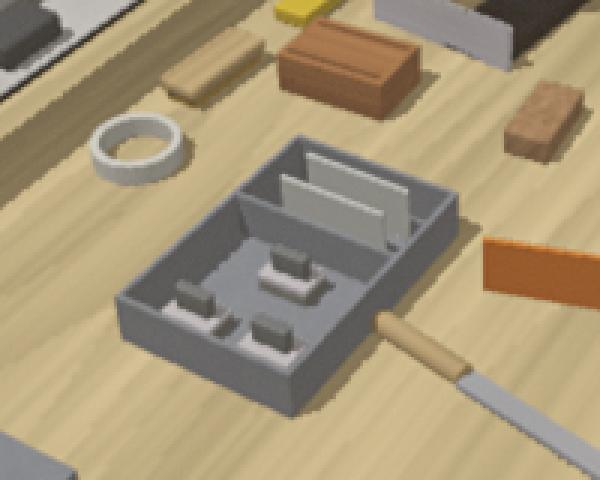

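Both scrapers stand in the narrow bay, and the cover bar is at 97 mm, behind the stop. I'll lower behind the bar and push it shut.

send_rows(rows=[[[0,0,0],[-0.001,0,0.05],-0.3],[[0,0,0],[-0.001,0,0.09],-0.3],[[0,0,0],[-0.001,0,0.098],-0.3],[[0,0,0],[0.01,0,0.098],-0.3],[[0,0,0],[0.022,0,0.098],-0.3],[[0,0,0],[0.035,0,0.098],-0.3],[[0,0,0],[0.048,0,0.098],-0.3],[[0,0,0],[0.061,0,0.098],-0.3],[[0,0,0],[0.074,0,0.098],-0.3],[[0,0,0],[0.086,0,0.098],-0.3],[[0,0,0],[0.094,0,0.098],-0.3],[[0,0,0],[0.099,0,0.098],-0.3],[[0,0,0],[0.099,0,0.098],-0.3]])

```text
time: 35.0
eef_pos: [0.5537, -0.2748, 0.0626]
tcp_rot: [-3.14, 0.002, 3.029]
force: [4.7, -0.5, 0.3]
gripper_width: 0.0297
gripper_force: 1.9
```

send_rows(rows=[[[0,0,0],[0.002,0,0],-0.3],[[0,0,0],[0.003,0,0],-0.3],[[0,0,0],[0.003,0,0],-0.3]])

```text
time: 35.38
eef_pos: [0.5536, -0.2748, 0.0628]
tcp_rot: [-3.139, 0.006, 3.029]
force: [11.2, -2.6, -6.3]
gripper_width: 0.0299
gripper_force: 5.9
```

At the shut stop. I'll back off, rise, and verify.

send_rows(rows=[[[0,0,0],[-0.012,0,0],-0.3],[[0,0,0],[-0.015,0,0],-0.3],[[0,0,0],[-0.015,0,-0.05],-0.3],[[0,0,0],[-0.015,0,-0.11],-0.3],[[0,0,0],[-0.015,0,-0.15],-0.3],[[0,0,0],[-0.015,0,-0.15],-0.3],[[0,0,0],[-0.015,0,-0.15],-0.3],[[0,0,0],[-0.015,0,-0.15],-0.3]])

```text
time: 36.38
eef_pos: [0.5641, -0.2757, 0.2109]
tcp_rot: [-3.14, -0.003, 3.028]
force: [-0.3, 0.2, -0.8]
gripper_width: 0.0299
gripper_force: 0.0
```

```bash
python3 -c "
from h import *
for n in ('wrist','side'):
  c=calibration(n);p,d=grab_frame(n);L=traylocal(cloud(n,d,c))
  with np.errstate(invalid='ignore'): m=(abs(L[...,1])<.034)&(abs(L[...,0])<.05)&(L[...,2]>.066)&(L[...,2]<.085)
  print(n,m.sum(),rect(L[m][:,:2]) if m.any() else None)
caddy2();contents((.515,.286,-.7));print(env.read_state()['force'])"
```

```text
wrist 1184 (array([1.9, 1.1]), 59.4, 10.4, -89.95)
side 66 (array([-2.2,  2. ]), 61.0, 15.0, 87.62)
top 819 (array([514.9, 286. ]), 266.7, 181.4, 89.11)
side 1237 (array([514.1, 285.2]), 270.4, 186.4, 88.98)
in caddy 824 [-0.009 -0.092  0.046] zmax 0.068
in caddy 262 [-0.01   0.014  0.024] zmax 0.049
in caddy 239 [0.032 0.094 0.025] zmax 0.05
in caddy 245 [-0.047  0.093  0.027] zmax 0.05
[0.4162719  0.38884999 0.62290766]
```

The cover is shut (bar within about 2 mm), everything is in place and the robot is clear.

```bash
python3 -c "
from bench import workorder
print(workorder.sign_off())"
```

```text
the job is handed in; nothing more can be done
None
```

I handed the job in at about 37 s without getting a verdict back: by the last camera check, the three stones present are in the wide bay, both scrapers are in the narrow bay, the dust cover is shut to within about 2 mm, and the robot is clear.

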